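Bolt the glassware chest at the science fair stand

ROBOT

A 6-joint arm with a two-finger parallel gripper is mounted at the origin on the work surface. World frame = base frame: x ahead of the robot, y to its left, z up, the work surface at z = 0. Lengths are in m, angles in degrees, forces in N, time in s.
With the tool pointing down it reaches from about 0.325 to 0.775 m from the base axis. Payload 5.5 kg.
Tool frame: the origin (TCP) lies at the centre of the arm's flange, where the gripper is bolted on; the fingertips stand 182 mm ahead of it and the grasp point (between the pads) lies 163 mm ahead of it; z points along the fingers, y is the direction in which the jaws open and shut (so a half turn about z gives the same grasp; the last joint's range is limited). The gripper opens to 88 mm and grips with 3 to 60 N. Pads are 20 mm wide; open, the fingers measure 115 mm over their backs; the gripper's body (75 mm by 178 mm) begins 61 mm behind the grasp point.
Start: joints at [-68.165, 5.22, 70.514, -0, 104.267, -3.249], TCP at [0.254, -0.543, 0.405] pointing down, gripper open.
Joint ranges: [-164.24, 164.24], [-49.07, 125.15], [9.68, 141.18], [-86.29, 266.29], [3.28, 154.24], [-151.56, 151.56]. Speed limits (degrees/s): [147.25, 147.25, 172.46, 180, 180, 180].

INTERFACE

Orientations are given as [roll, pitch, yaw] about the fixed x, y, z axes, in that order (R = Rz(yaw) Ry(pitch) Rx(roll)).
In Python, from station import r gives the robot as it stands. The module is installed in compiled form; this text tells all that it offers. Calls block until the motion is done:
- r.reach(position, orientation): joint-space move of the TCP to a pose.
- r.servo_line(position, rotation=None, speed=0.15): straight line of the TCP; rotation=None keeps the orientation; speed is the mean speed in m/s.
- r.move_joints(angles): joint-space move.
- r.let_go() and r.grab(squeeze=None): open the fingers fully, or close them until they stop; squeeze is the grip in N (None keeps the last).
- r.wait(seconds).
- r.inverse_kinematics(position, orientation): joint angles nearest the present ones, or None.
- r.sense(): the state.
- r.snapshot(name): name is "scene" or "side" or "wrist"; returns a dict with "frame" (384x512x3 uint8, red, green, blue), "fx", "fy", "cx", "cy" (pixels), "dist_coeffs" ([k1, k2, p1, p2, k3] as OpenCV has them; the pictures are not rectified), "R" (3x3) and "t" (3): a world point X has camera coordinates R X + t. Camera axes: x right, y down, z forward; pixel columns grow to the right and rows downward; lengths in m; the calibration is good to about 2 mm. A picture is of the moment at which its call begins. There is no depth.
A pose or a line that the arm cannot do raises r.IKError and nothing moves.
- r.hand_in(): hands the job in, once; it reports no verdict.
The state is a dict: "clock": time; "joints": joint angles; "joint_vel": joint speeds; "joint_torque": joint torques, N m; "tcp_pos": TCP position; "orientation": TCP orientation; "contact_force": force on the tool from outside, world axes, zero at the start; "torque": the same for the moment, N m; "opening": finger opening in m.
Only numpy, scipy, OpenCV 4.12 (cv2) and the standard library are available. Lean on these libraries where they do the work, as an engineer would, in place of code of your own. Each camera call takes 0.05 s, during which the arm holds its last target. There are 200 camera calls.

TASK

The plywood glassware chest has two barrel bolts across its lid seam; one is already fastened. Fasten the open one, whose handle stands upright: slide it fully across into its keeper, then turn its handle down into the notch and let go. Leave the fastened bolt as it is.

Things in the scene. Friction and masses are not known exactly. Their poses are not given: they have to be found in the camera images.
- bolt_knob (a point): Centre of the 18 mm steel ball knob on the open bolt's handle, a 10 mm thick arm square to the rod. Knob centre is 55 mm from the rod's axis, which is level, 16 mm above the chest lid (lid 110 mm above table). Its y axis: along the rod, level, the way the bolt slides shut. Its z axis: from the rod's axis out along the handle (it leans with it). The handle turns down towards its -x side.
- bolt (a joint): Slide of the open bolt in m: 0 drawn back, 0.080 at its stop, fully across; handle and knob travel with it. About 3 N of friction; stays where left. On the side where the handle goes down a steel strip, 14 to 22 mm from the axis, top 30 mm above the lid, stops the handle about 30 degrees from upright except at its 35 mm notch, which the handle fits from 0.066 to 0.080.
- bolt_handle (a joint): Turn of the open bolt's handle about the rod in rad: 0 upright, growing as it goes down, 1.45 at its stop, nearly level in the notch (knob centre then 23 mm above the lid; the plate below is 3 mm thick and ends 28 mm from the axis). Friction about 0.04 N m (1 N at the knob); stays where left.
- spare_handle (a joint): Turn of the other, fastened bolt's handle in rad, same meaning: about 1.43, down in its notch; leave it. Same make, parallel to the open bolt, 110 mm nearer to or farther from the robot. All parts of it are lower than 35 mm above the lid. Beyond the keepers a petri dish and a rubber stopper lie on the lid.

How it is judged:
By the outcome, as a careful person would: the job done as asked, in the order asked, and still so for the second after the job is handed in, with the robot touching nothing.
It also fails if it takes over 32 s, if anything falls off the work surface, if the arm or the gripper's body presses on something with over 40 N, if the wrist force passes 120 N, or if a joint passes its speed limit or range.

## Working session

There is one attempt and no reset: what is moved stays moved. The work goes in short steps, each a Python script; the robot and the scene stay as the last script left them, time stands still between calls to the robot, and variables do not carry over. Pictures are saved under pics/ and viewed, about 8 in all and at most 12, crops included, and the job is handed in when it is done.

```bash
mkdir -p pics
python3 - <<'E'
from station import r
import cv2,pickle,numpy as np
d={}
for n in ("scene","side"):
    s=r.snapshot(n); d[n]=s
    cv2.imwrite(f"pics/{n}0.png",s["frame"][:,:,::-1]); print(n,s["fx"],(-s["R"].T@s["t"]).round(3),s["R"][2].round(2))
pickle.dump(d,open("d0.pkl","wb"))
print(r.sense()["clock"])
E
```

```text
scene 356.3025055790568 [ 1.013 -0.14   0.676] [-0.64  0.28 -0.71]
side 412.3199349368278 [ 0.367 -0.356  0.704] [ 0.31  0.62 -0.72]
0.1
```

View pics/scene0.png

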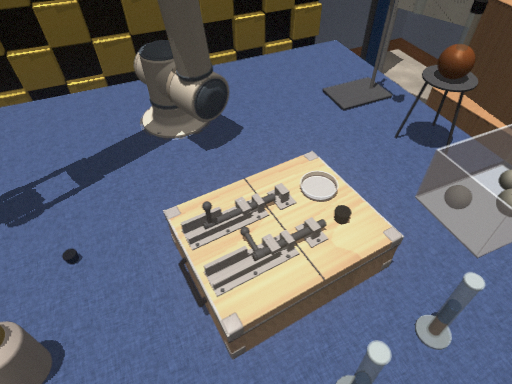

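View pics/side0.png

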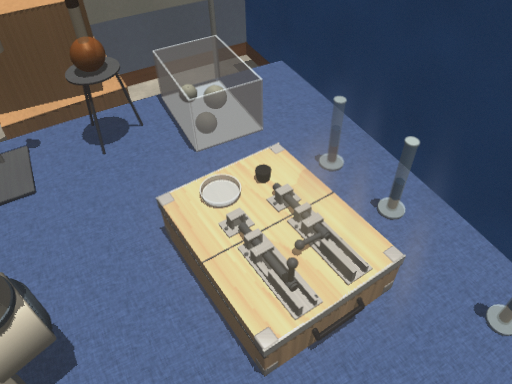

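Both views show the chest. The open bolt, with its knob up, is the one nearer the robot: about (207,206) in scene and (292,263) in side. The fastened bolt is farther away. I'll enlarge both.

Run:
```python
import cv2
a=cv2.imread("pics/scene0.png")[170:300,160:340]; b=cv2.imread("pics/side0.png")[170:330,220:400]
cv2.imwrite("pics/c1.png",cv2.resize(a,None,fx=4.4,fy=4.4,interpolation=cv2.INTER_CUBIC))
cv2.imwrite("pics/c2.png",cv2.resize(b,None,fx=3.7,fy=3.7,interpolation=cv2.INTER_CUBIC))
```

```text
(no output)
```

View pics/c1.png

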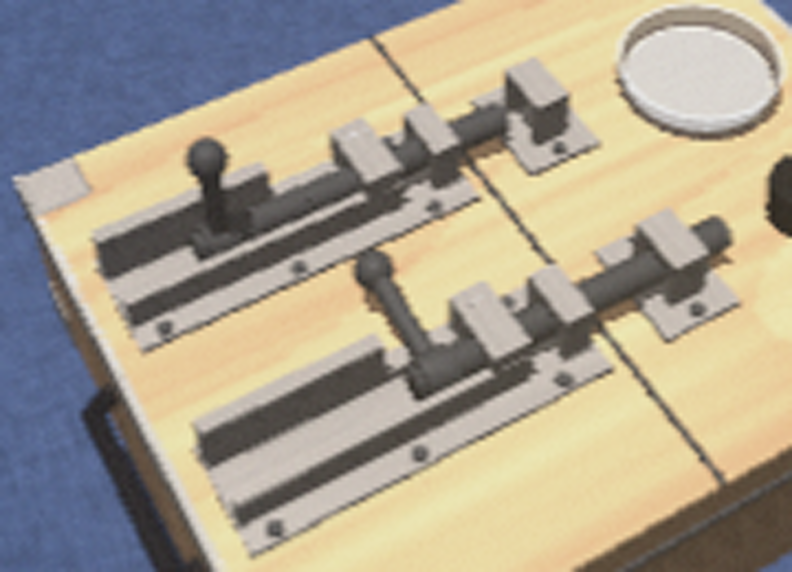

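View pics/c2.png

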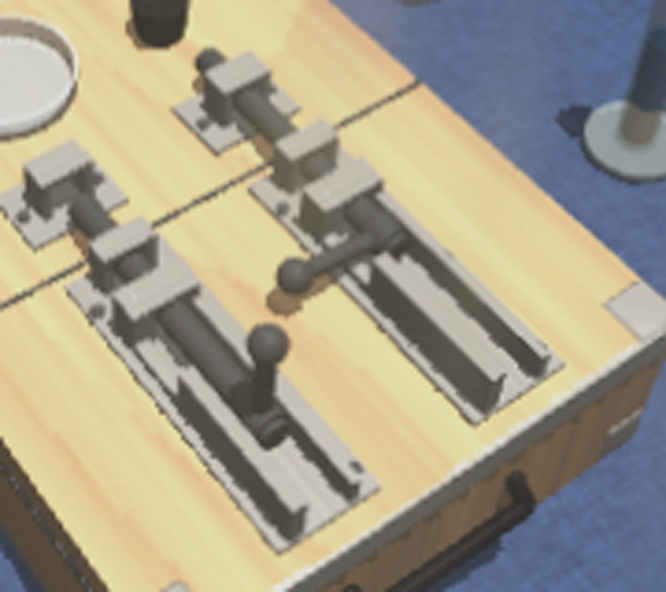

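```bash
cat > h.py <<'E'
import cv2,numpy as np
def ray(s,p):
    K=np.array([[s["fx"],0,s["cx"]],[0,s["fy"],s["cy"]],[0,0,1]])
    u=cv2.undistortPoints(np.array([[p]],float),K,np.array(s["dist_coeffs"])).ravel()
    R=np.array(s["R"]); d=R.T@np.array([u[0],u[1],1]); return -R.T@np.array(s["t"]),d/np.linalg.norm(d)
def tri(vs):
    A=0;b=0
    for s,p in vs:
        c,d=ray(s,p);M=np.eye(3)-np.outer(d,d);A=A+M;b=b+M@c
    X=np.linalg.solve(A,b); return X,[np.linalg.norm(np.cross(X-ray(s,p)[0],ray(s,p)[1])) for s,p in vs]
def plane(s,p,z):
    c,d=ray(s,p); return c+d*(z-c[2])/d[2]
E
python3 - <<'E'
import pickle,numpy as np
from h import *
d=pickle.load(open("d0.pkl","rb"));A,B=d["scene"],d["side"]
a=lambda x,y:(160+x/4.4-.4,170+y/4.4-.4)
b=lambda x,y:(220+x/3.7-.4,170+y/3.7-.4)
np.set_printoptions(precision=4,suppress=True)
for n,p,q in [("knob",a(207,157),b(268,344)),("sknob",a(373,270),b(295,276)),("tip",a(718,230),b(208,60)),("keeper",a(537,85),b(60,170)),("skeeper",a(672,238),b(238,82))]:
    print(n,*tri([(A,p),(B,q)]))
def ang(s,p,q,z):
    P,Q=plane(s,p,z),plane(s,q,z);v=Q-P;print(P,Q,np.degrees(np.arctan2(v[1],v[0])))
print("rod dirs");ang(A,a(145,350),a(480,200),.112);ang(A,a(250,555),a(612,370),.112)
ang(B,b(476,424),b(252,186),.112);ang(B,b(279,551),b(67,289),.112)
print("strip tops");ang(A,a(97,240),a(265,168),.14);ang(A,a(195,425),a(382,338),.14)
print("seam");ang(A,a(372,38),a(722,485),.11);ang(B,b(0,306),b(418,85),.11)
E
```

```text
knob [ 0.5704 -0.0566  0.182 ] [np.float64(0.0007923125456370897), np.float64(0.000792312545637116)]
sknob [ 0.6194 -0.0029  0.1347] [np.float64(0.0011004797005507124), np.float64(0.0011004797005506014)]
tip [0.6568 0.1473 0.128 ] [np.float64(0.0006130445431460294), np.float64(0.0006130445431459841)]
keeper [0.5506 0.1085 0.1365] [np.float64(0.00019490486823474617), np.float64(0.00019490486823485785)]
skeeper [0.6586 0.1208 0.1359] [np.float64(0.0010133014581147634), np.float64(0.0010133014581147643)]
rod dirs
[ 0.6034 -0.1037  0.112 ] [0.586  0.0627 0.112 ] 95.9633431610783
[ 0.712  -0.0931  0.112 ] [0.6943 0.0747 0.112 ] 96.01040823837617
[ 0.6574 -0.0974  0.112 ] [0.64   0.0718 0.112 ] 95.85130543224383
[ 0.548  -0.1083  0.112 ] [0.5289 0.0579 0.112 ] 96.55077212277648
strip tops
[ 0.5598 -0.1085  0.14  ] [ 0.5503 -0.0284  0.14  ] 96.75951788619396
[ 0.6659 -0.0974  0.14  ] [ 0.6578 -0.015   0.14  ] 95.58250612965564
seam
[0.4625 0.0578 0.11  ] [0.7594 0.0901 0.11  ] 6.207517988809246
[0.4967 0.0654 0.11  ] [0.7568 0.0924 0.11  ] 5.923691209498181
```

Measurements are consistent: knob z is 0.182 (0.181 expected), spare knob z is 0.135 (0.133 expected), and the rod direction is about 96.1°. The handle goes down towards the robot. Comparing the two bolts, the open one looks about 3 cm across already, so I'll slide it until it meets the stop. I'll grip the knob with the jaws along the rod.

```bash
cat >> h.py <<'E'
th=np.radians(96.1); Y=np.array([np.cos(th),np.sin(th),0]); Xa=np.array([Y[1],-Y[0],0]); Z=np.array([0,0,1.])
K0=np.array([.5704,-.0566,.181]); OFF=.168   # TCP above knob
E
python3 - <<'E'
from station import r
from h import *
import cv2
s=r.sense();print(s["orientation"],s["clock"])
best=min(([180,0,y] for y in (6.1,-173.9)),key=lambda o:abs((r.inverse_kinematics(K0+Z*(OFF+.07),o) or [0]*5+[999])[5]))
print(best,r.inverse_kinematics(K0+Z*(OFF+.07),best))
r.reach(K0+Z*(OFF+.07),best); r.servo_line(K0+Z*OFF,speed=.12)
f0=r.sense()["contact_force"]; r.grab(15); s=r.sense()
print(f0,s["opening"],s["contact_force"],s["tcp_pos"],s["clock"])
cv2.imwrite("pics/g.png",cv2.resize(r.snapshot("side")["frame"][150:342,200:456,::-1],None,fx=2.5,fy=2.5))
E
```

```text
[-1.79900862e+02 -4.23219074e-03  2.50814819e+01] 0.1Traceback (most recent call last):
  File "<stdin>", line 5, in <module>
  File "<stdin>", line 5, in <lambda>
ValueError: The truth value of an array with more than one element is ambiguous. Use a.any() or a.all()
```

Run:
```python
from station import r
from h import *
import cv2
best=[180,0,6.1]
print(r.inverse_kinematics(K0+Z*(OFF+.07),best))
r.reach(K0+Z*(OFF+.07),best); r.servo_line(K0+Z*OFF,speed=.12)
f0=r.sense()["contact_force"]; r.grab(15); s=r.sense()
print(f0,s["opening"],s["contact_force"],s["tcp_pos"],s["clock"])
cv2.imwrite("pics/g.png",cv2.resize(r.snapshot("side")["frame"][150:342,200:456,::-1],None,fx=2.5,fy=2.5))
```

```text
[-9.06738184e+00  1.25866003e+00  7.31644378e+01 -2.54444375e-14
  1.05576902e+02  7.48326182e+01]
[-0.26972083  0.63503504  0.22873062] 0.01653256137682233 [ 0.65148431 -0.71427869 -0.34119812] [ 0.57040193 -0.05677245  0.3489968 ] 4.0167
```

View pics/g.png

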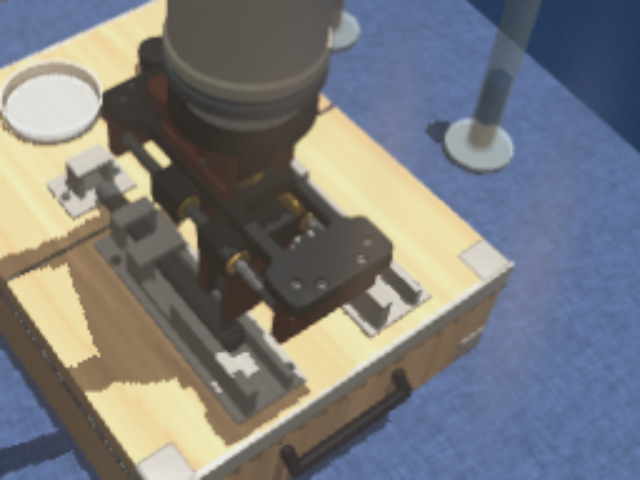

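The fingers enclose the knob (opening 16.5 mm against the 18 mm ball) and nothing else is touched. Now I'll slide it, watching the force.

Run:
```python
from station import r
from h import *
P=K0+Z*OFF
d=.036; r.servo_line(P+Y*d,speed=.05); s=r.sense();print(d,s["contact_force"].round(1) if hasattr(s["contact_force"],'round') else s["contact_force"])
while d<.086:
    d+=.002; r.servo_line(P+Y*d,speed=.03); s=r.sense(); f=np.dot(s["contact_force"],Y)
    print(round(d,3),round(f,1),round(s["opening"],4),end="; ")
    if f<-12: break
print(s["tcp_pos"],s["clock"])
```

```text
0.036 [-1.5  2.3 -0. ]
0.038 -0.0 0.0164; 0.04 -2.7 0.0168; 0.042 -2.1 0.0165; 0.044 -2.2 0.0169; 0.046 -2.1 0.0168; 0.048 -2.1 0.0166; 0.05 -1.7 0.0171; 0.052 -4.6 0.0166; 0.054 -10.8 0.0168; 0.056 -16.3 0.0164; [ 0.56471385 -0.00375188  0.34904427] 7.4333
```

It met the stop at about 0.052 m of travel, which agrees with the estimate. Now I'll turn the handle down along the arc with the tool orientation kept fixed.

Run:
```python
from station import r
from h import *
import cv2
C=K0-.055*Z+Z*OFF+Y*.0525
for a in np.append(np.linspace(.12,1.44,12),1.46):
    r.servo_line(C+.055*(np.cos(a)*Z-np.sin(a)*Xa),speed=.03); s=r.sense(); f=np.array(s["contact_force"])
    print(round(a,2),(f@Xa).round(1),(f@Y).round(1),f[2].round(1),round(s["opening"],4),end="; ")
    if np.linalg.norm(f)>25: print("STOP");break
print(s["tcp_pos"],s["clock"])
cv2.imwrite("pics/t.png",cv2.resize(r.snapshot("scene")["frame"][150:330,150:400,::-1],None,fx=3,fy=3))
```

```text
0.12 -0.5 -7.4 -0.3 0.0167; 0.24 0.5 -8.1 0.8 0.017; 0.36 -1.3 -6.7 1.4 0.0166; 0.48 -1.7 -7.3 1.2 0.0171; 0.6 -2.3 -8.2 2.6 0.017; 0.72 -1.7 -7.7 2.7 0.0164; 0.84 -2.4 -7.3 1.3 0.0171; 0.96 -2.6 -8.0 1.7 0.0168; 1.08 -2.0 -7.6 1.7 0.0167; 1.2 -1.4 -8.0 0.6 0.0169; 1.32 -0.5 -8.6 0.4 0.0167; 1.44 -1.2 -8.6 -0.0 0.0167; 1.46 -1.6 -8.5 -0.2 0.0167; [ 0.51045798 -0.01107642  0.30034978] 12.1167
```

View pics/t.png

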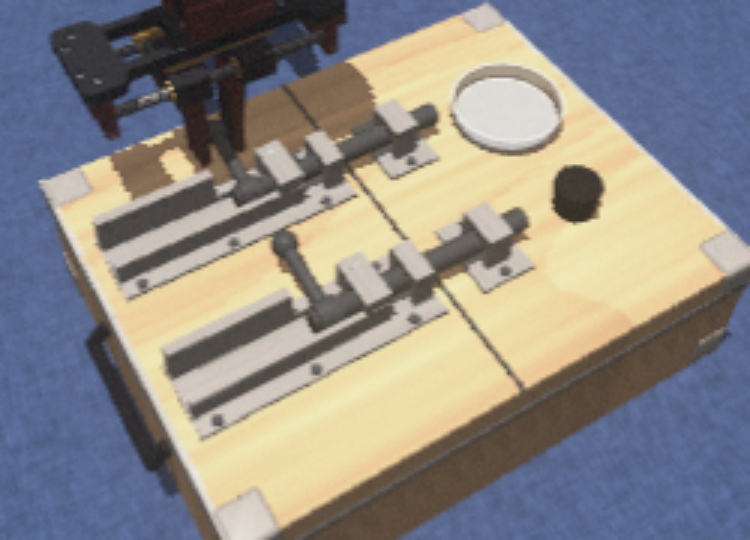

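The handle is down in its notch, parallel to the spare's, and the rod passes through the keeper at (395,120). The turn stop hasn't shown up in the force yet, so I'll press down a little further until it does, then release and retreat.

Run:
```python
from station import r
from h import *
import cv2
p=np.array(r.sense()["tcp_pos"])
for i in range(1,7):
    r.servo_line(p-Z*.001*i,speed=.02); f=np.array(r.sense()["contact_force"]);print(i,f.round(1))
    if f[2]>7: break
r.let_go(); s=r.sense(); print(s["opening"],np.round(s["contact_force"],1))
r.servo_line(np.array(s["tcp_pos"])+Z*.12,speed=.12)
r.reach([.33,-.3,.42],[180,0,6.1])
for n in("scene","side"):
    S=r.snapshot(n);import pickle;pickle.dump(S,open(n+"1.pkl","wb"))
    im=S["frame"][150:330,150:400,::-1] if n=="scene" else S["frame"][150:330,190:400,::-1]
    cv2.imwrite(f"pics/f{n}.png",cv2.resize(im,None,fx=3,fy=3,interpolation=cv2.INTER_CUBIC))
print(r.sense()["clock"])
```

```text
1 [-0.5 -5.3  1.4]
2 [-0.9 -5.6 -0.3]
3 [-2.7 -6.3  0.9]
4 [-1.8 -6.1  0.6]
5 [-1.5 -5.6  3.7]
6 [-3.8 -5.   5.9]
0.08762182959799704 [ 0.8 -0.1 -0. ]
17.3667
```

View pics/fscene.png

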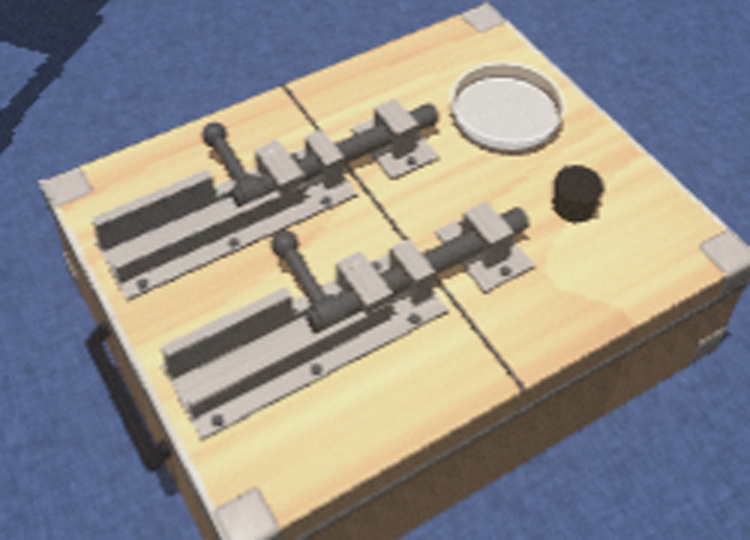

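View pics/fside.png

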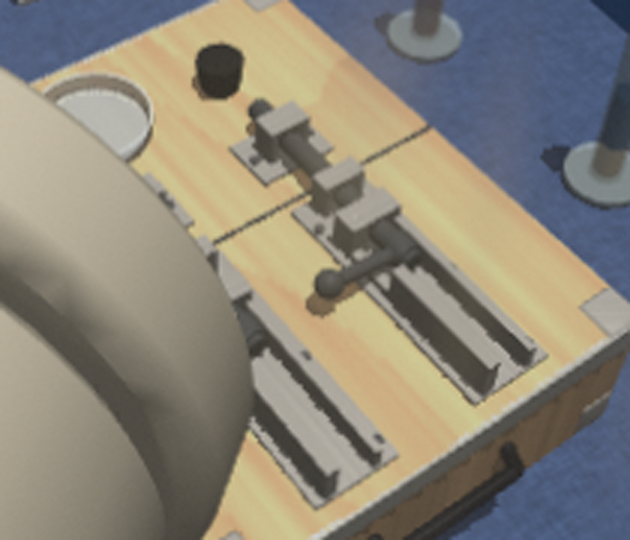

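The scene view shows both handles down and parallel, with both rods through their keepers by the same length. The knob is at crop (214,134). The arm hides it in the side view. I'll do a numeric check, then hand in.

Run:
```python
import pickle
from h import *
from station import r
S=pickle.load(open("scene1.pkl","rb"))
for n,p in (("open",(214,134)),("spare",(286,245))):
    X=plane(S,(150+p[0]/3-.3,150+p[1]/3-.3),.133); print(n,X.round(4),"u,v rel K0",((X-K0)@Xa).round(4),((X-K0)@Y).round(4))
print(r.sense()["contact_force"],r.sense()["clock"]); r.hand_in()
```

```text
open [ 0.5101 -0.0124  0.133 ] u,v rel K0 -0.0553 0.0504
spare [ 0.6202 -0.0028  0.133 ] u,v rel K0 0.0552 0.0482
[0.22338522 0.16618516 0.12581238] 17.3667
the job is handed in; nothing more can be done
```

The open bolt, the one nearer the robot, is fastened, and I handed the job in at 17.4 s. I gripped its knob and slid it about 52 mm, where the resisting force rose to about 16 N at its stop. It had started roughly 30 mm across. I then turned the handle down along its arc into the notch, released it and moved the arm clear.

**Open bolt:** In the last scene picture the knob sits 55 mm to the robot's side of where it stood upright and 50 mm along the rod. The 52 mm force reading and this 50 mm agree within measuring error. The handle is down in its notch, parallel to the spare's.

**Fastened bolt:** Its knob measures within about 2 mm of where it was at the start, and the arm did not touch it.

**Weak checks:**
- The end of the handle's turn showed only as a gentle rise in force, to 5.9 N and short of the 7 N I was looking for.
- The arm hid the open bolt in the last side view, so its final position comes from one camera plus the forces.

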